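Reseat the shaker tray on its locating pins

ROBOT

A 7-joint arm with a two-finger parallel gripper is mounted at the origin on the work surface. World frame = base frame: x ahead of the robot, y to its left, z up, the work surface at z = 0. Lengths are in m, angles in rad, forces in N, time in s.
With the tool pointing down it reaches from about 0.4 to 0.875 m from the base axis. Payload 19.3 kg.
Tool frame: the origin (TCP) lies at the very end of the fingers, on their centre line; the grasp point (between the pads) lies 19 mm behind it; z points along the fingers, y is the direction in which the jaws open and shut (so a half turn about z gives the same grasp; the last joint's range is limited). The gripper opens to 85 mm and grips with 20 to 120 N. Pads are 22 mm wide; open, the fingers measure 114 mm over their backs; the gripper's body (76 mm by 85 mm) begins 54 mm behind the grasp point. The pads swing forward as they close: fully open they stand 13 mm farther back than shut.
Start: joints at [-1.296, 0.521, -0.036, 1.599, 0.021, 1.021, -0.113], TCP at [0.211, 0.588, 0.231] pointing down, gripper open.
Joint ranges: [-2.91, 2.91], [-0.3, 2.13], [-1.5, 1.42], [0.17, 2.43], [-1.26, 4.41], [0.16, 1.93], [-2.52, 2.52]. Speed limits (rad/s): [1.89, 1.89, 2.39, 2.39, 3.01, 3.01, 3.01].

INTERFACE

Orientations are given as [roll, pitch, yaw] about the fixed x, y, z axes, in that order (R = Rz(yaw) Ry(pitch) Rx(roll)).
In Python, from workcell import bot gives the robot as it stands.
- The arm moves only by the tool apply_moves, never from a script. Its argument "commands" is a list of rows, each an object with "travel": the shift along the tool's x, y, z in m, a list of three; "twist": the turn, a rotation vector about the tool's x, y, z in degrees, a list of three; "claw": the finger opening in m, from 0 to 0.0854. A call has 1 to 10 rows; each row is the pose to reach, as a shift and turn from the pose commanded when the call began, along the tool's axes at that moment; what a row does not reach only later rows make up. A row lasts 1/10 s, in which the tool goes at most 50 mm and 8.59 degrees, less where a joint would pass 70% of its speed; a pose out of reach is approached as far as the arm can. A call with a gripper value outside its range is refused whole. The fingers move at their own pace and stop on an object; "force" is the grip in N (left out, the last holds). Time passes only in rows, so rows that repeat a pose let the fingers close. It gives the time, the measured TCP pose, the force and the opening at its end, in the units of the state.
- bot.observe(): the state, without advancing time (a new reading comes with each control period).
- bot.grab_frame(name): name is "side" or "top"; returns a dict with "frame" (480x640x3 uint8, blue, green, red), "fx", "fy", "cx", "cy" (pixels), "pose" (4x4, takes a point from camera to world coordinates). Camera axes: x right, y up, looking along -z (the intrinsics and any distortion apply to the point x, -y, -z); pixel columns grow to the right and rows downward; lengths in m; the calibration is good to about 2 mm. A picture is of the moment at which its call begins. There is no depth.
- bot.job_done(): hands the job in, once; it reports no verdict.
The state is a dict: "clock": time; "qpos": joint angles; "qd": joint speeds; "joint_efforts": joint torques, N m; "position": TCP position; "tool_rot": TCP orientation; "force": force on the tool from outside, world axes, zero at the start; "moment": the same for the moment, N m; "grip_width": finger opening in m.
Only numpy, scipy, OpenCV 4.12 (cv2) and the standard library are available. Lean on these libraries where they do the work, as an engineer would, in place of code of your own. Each camera call takes 0.05 s, during which the arm holds its last target.

TASK

The tray of the orbital shaker was put back crooked and is lying on top of the two locating pins. Nudge it sideways with your fingertips, pushing gently on its rim, until both of its holes drop over the pins and it lies flat on the carriage; do not grip, lift or carry it and do not touch the flask clamp on it. Leave everything else where it stands and let go of the tray when it is home.

Things in the scene. Friction and masses are not known exactly. Their poses are not given: they have to be found in the camera images.
- shaker: Orbital shaker, fixed: white housing 290 mm deep (x), 270 mm wide (y), with a lower control ledge, panel and knob on its front (-x), reaching to x = -206 mm. Origin on the bench under the middle of its carriage; z up, x to the back, y to the left. Two locating pins stand on the carriage at x = 0, y = +75 and -75 mm.
- carriage (a point): Centre of the upper face of the shaker's carriage, a dark flat plate 225 mm (x) by 255 mm (y), 98 mm above the bench; it does not move. When home, the tray lies flat on it, centred (22.5 mm of carriage shows all round) with its axes along the shaker's, its origin at this point, and has about 2 mm of play.
- pin_left (a point): Tip of the steel bullet-nosed locating pin at the shaker's +y side, on its axis. Pin 10 mm in diameter, 7.5 mm high above the carriage, tapering in the upper 4.5 mm to 5 mm at the tip. Hidden under the tray at the start.
- pin_right (a point): Tip of the like pin at the shaker's -y side, on its axis, 7.5 mm above the carriage. Hidden under the tray at the start.
- tray: Loose open aluminium tray, about 0.5 kg, 180 mm (its x) by 210 mm (its y), floor 4 mm thick; rim 3 mm thick, its top 24 mm above the underside. Origin at the centre of the underside, z up. It starts on the pins, tipped a few degrees, 17 to 32 mm too far to the shaker's front (-x), up to 20 mm to either side, turned up to 0.1 rad. Slides at 2 to 7 N; push the rim from inside or outside.
- hole_left (a point): Centre of the round locating hole, 14 mm across, at x = 0, y = +75 mm of the tray, on the upper face of its 4 mm floor (4 mm above the underside). It belongs over the left pin.
- hole_right (a point): Centre of the locating slot, 14 mm along the tray's x and 20 mm along its y, at x = 0, y = -75 mm of the tray, on the upper face of its floor. It belongs over the right pin.
- clamp: Empty spring flask clamp screwed to the middle of the tray floor: steel disc with four upright wire prongs, 68 mm over the prongs, its top 54 mm above the tray's underside. Not to be touched. Origin at the centre of its foot, 4 mm above the tray's underside.
- thumbscrew_a: Spare black knurled thumbscrew, 20 mm across, 16 mm high, standing on the shaker's control ledge, 58 mm above the bench. Bystander; origin under its centre.
- thumbscrew_b: A second such thumbscrew on the control ledge. Bystander; origin under its centre.
- flask: Stoppered glass conical flask, 64 mm across, 106 mm high, standing on the bench close to the shaker's +y side. Bystander; origin under its centre.
- dishes: Stack of four clear Petri dishes, 92 mm across, 58 mm high, on the bench close to the shaker's -y side. Bystander; origin under its centre.
- bottle: Glass reagent bottle with blue cap, 70 mm across, 135 mm high, on the bench at the left. Bystander; origin under its centre.
- beaker: Open glass beaker, 68 mm across, 85 mm high, on the bench at the right. Bystander; origin under its centre.

How it is judged:
At the end, for the whole second after the job is handed in: Both holes are over their pins (round hole within 4 mm, slot within 4 mm front to back) and the tray lies down on the carriage: underside within 2 mm of it, level within 0.015 rad, at rest (horizontal distance between hole_left and pin_left below 0.004 m and x of hole_right in the frame of shaker between -0.004 and 0.004 m and angle between the x axis of tray and the x axis of shaker, either way round below 0.06 rad and z of tray in the frame of shaker below 0.1 m and angle between tray's own z axis and vertical below 0.015 rad and linear speed of tray below 0.01 m/s and angular speed of tray below 0.05 rad/s); the robot touches nothing.
It fails at once if the tray is lifted: its middle is more than 13 mm above the carriage, or it is tilted more than 0.17 rad (z of tray in the frame of shaker above 0.111 m or angle between tray's own z axis and vertical above 0.17 rad).
It fails at once if the tray is gripped or rammed: the fingers bear on it with more than 35 N (contact force between the fingers and tray above 35 N).
It fails at once if the flask clamp is gripped or pushed (over 1 N) (contact force between the fingers and clamp above 1 N).
It fails at once if a bystander is shifted more than 15 mm or knocked over (distance of any of thumbscrew_a, thumbscrew_b, flask, dishes, bottle, beaker from where it was at the start of the episode above 0.015 m or angle between any of thumbscrew_a, thumbscrew_b, flask, dishes, bottle, beaker's own z axis and vertical above 0.4 rad).
It also fails if it takes over 58 s, if anything falls off the work surface, if the arm or the gripper's body presses on something with over 40 N, if the wrist force passes 120 N, or if a joint passes its speed limit or range.

## Working session

There is one attempt and no reset: what is moved stays moved. The work goes in short steps, Python scripts to look and compute and a tool call to move; the robot and the scene stay as the last step left them, time stands still between calls to the robot, and variables do not carry over. Pictures are saved under pics/ and viewed, and the job is handed in when it is done.

Besides the shell and the picture viewer there is one more tool, called after "Call:" by a JSON object that holds its "op" and its "data". apply_moves: Moves the arm, as the interface text tells. Its arguments: {"type":"object","properties":{"commands":{"type":"array"},"force":{"type":"number"}},"required":["commands"]}

```bash
mkdir -p pics; ls; python3 - <<'E'
from workcell import bot
import cv2,numpy as np,pickle
print(bot.observe())
for n in("top","side"):
    f=bot.grab_frame(n); cv2.imwrite(f"pics/{n}0.png",f["frame"]); pickle.dump(f,open(f"pics/{n}0.pkl","wb"))
    print(n,{k:f[k] for k in f if k!="frame"})
E
```

```text
pics
{'clock': 0.0, 'qpos': array([-1.29620657,  0.5220141 , -0.03628821,  1.60001184,  0.02120693,
        1.02108262, -0.11281203]), 'qd': array([ 0.00084589, -0.00028179, -0.00125975,  0.00025472,  0.00049056,
        0.00103181, -0.00084231]), 'joint_efforts': array([-2.66603292e-04, -9.27129579e+01,  1.97976306e+00, -3.69905806e+01,
        1.78505917e-02,  8.57281761e-03, -8.97600074e-07]), 'position': array([0.21119376, 0.58787934, 0.23072474]), 'tool_rot': array([-3.14046663e+00,  1.05823071e-04,  2.79675067e+00]), 'force': array([ 0.45136376, -0.9420644 ,  0.1551525 ]), 'moment': array([-0.00746785, -0.02922961,  0.02342341]), 'grip_width': 0.08526445636470271}
top {'fx': 489.57426578885156, 'fy': 489.57426578885156, 'cx': 320.13265824343506, 'cy': 242.7576799394939, 'pose': array([[ 0.02112627,  0.99245693, -0.12075978,  0.37163002],
       [-0.99972395,  0.01972836, -0.01275991, -0.02399717],
       [-0.01028127,  0.12099601,  0.99259975,  1.3365787 ],
       [ 0.        ,  0.        ,  0.        ,  1.        ]])}
side {'fx': 545.9425442473444, 'fy': 545.9425442473444, 'cx': 322.1455022630653, 'cy': 244.01362816487048, 'pose': array([[ 0.75598689,  0.4176223 , -0.50405896, -0.09262247],
       [-0.65418703,  0.45511355, -0.60407863, -0.78899642],
       [-0.02287265,  0.78642436,  0.61726297,  0.87514473],
       [ 0.        ,  0.        ,  0.        ,  1.        ]])}
```

View pics/top0.png

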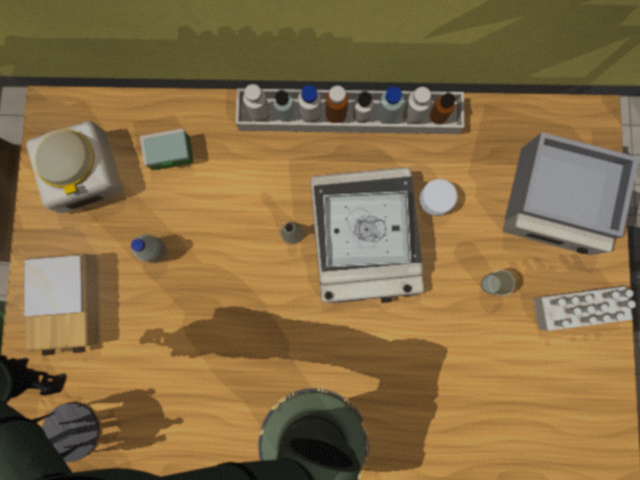

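View pics/side0.png

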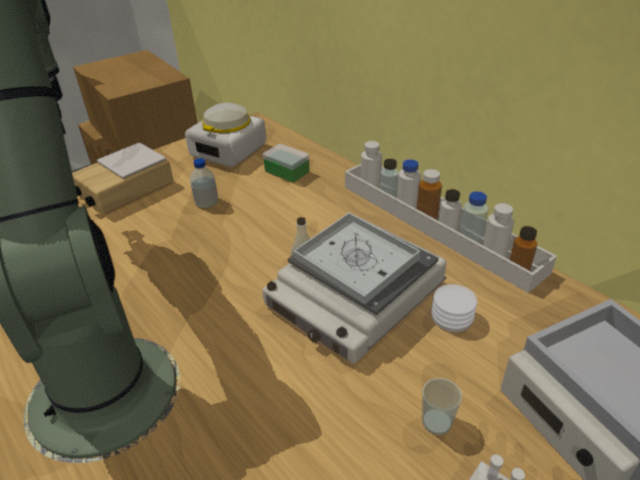

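The top view has the shaker at about (313–425, 170–300) with the tray on it at about (325–413, 190–268). The thumbscrews are at (326,294) and (407,289), the flask at (292,232) and the dishes at (438,197). I'll zoom in on the shaker.

```bash
python3 - <<'E'
import cv2
a=cv2.imread("pics/top0.png")[160:310,280:470]; cv2.imwrite("pics/top0z.png",cv2.resize(a,None,fx=4,fy=4,interpolation=cv2.INTER_CUBIC))
a=cv2.imread("pics/side0.png")[200:360,250:460]; cv2.imwrite("pics/side0z.png",cv2.resize(a,None,fx=3.7,fy=3.7,interpolation=cv2.INTER_CUBIC))
E
```

```text
(no output)
```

View pics/top0z.png

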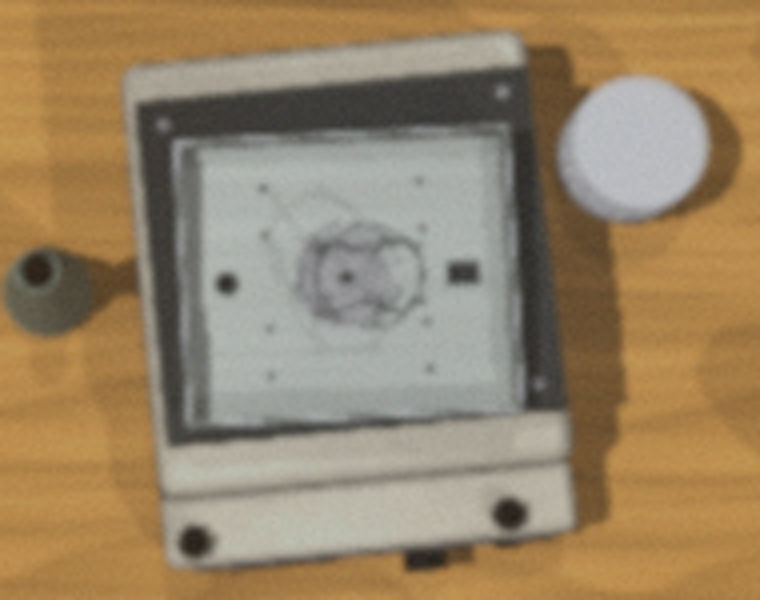

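View pics/side0z.png

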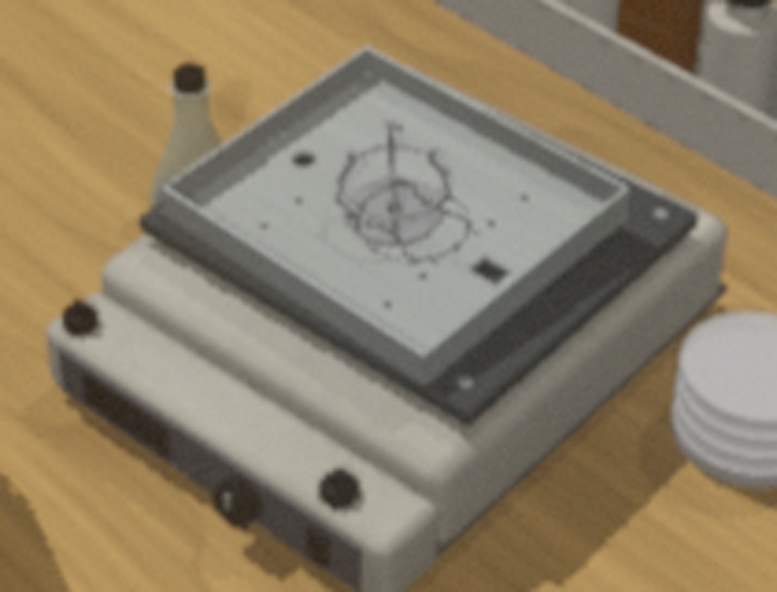

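```bash
cat > h.py <<'E'
import numpy as np,cv2,pickle
def ray(f,u,v):
    d=np.array([(u-f["cx"])/f["fx"],-(v-f["cy"])/f["fy"],-1.]); P=f["pose"]; return P[:3,3],P[:3,:3]@d
def onz(f,u,v,z):
    o,d=ray(f,u,v); return o+d*(z-o[2])/d[2]
def proj(f,p):
    P=f["pose"]; c=P[:3,:3].T@(np.asarray(p)-P[:3,3]); return np.array([f["cx"]+f["fx"]*c[0]/-c[2], f["cy"]-f["fy"]*c[1]/-c[2]])
def tri(f,a,g,b):
    o,d=ray(f,*a);p,e=ray(g,*b); A=np.stack([d,-e],1); t=np.linalg.lstsq(A,p-o,rcond=None)[0]
    x=o+d*t[0];y=p+e*t[1]; return (x+y)/2,np.linalg.norm(x-y)
def edge(gray,a,b,sign,w=4,lo=.12,hi=.88):
    # line fit to the strongest step across segment a-b; sign=+1 if brighter on the right-hand normal side
    a=np.array(a,float);b=np.array(b,float);t=(b-a)/np.linalg.norm(b-a);n=np.array([-t[1],t[0]]);s=np.arange(-w,w+.01,.25);pts=[]
    for k in np.linspace(lo,hi,40):
        q=a+(b-a)*k+s[:,None]*n
        pr=cv2.remap(gray,q[:,0].astype(np.float32)[None],q[:,1].astype(np.float32)[None],cv2.INTER_LINEAR)[0].astype(float)
        pr=np.convolve(pr,np.ones(5)/5,'same'); g=np.gradient(pr)*sign; g[:4]=0;g[-4:]=0
        i=g.argmax(); m=slice(max(i-3,0),i+4); pts.append(a+(b-a)*k+n*(np.sum(s[m]*np.clip(g[m],0,None))/np.sum(np.clip(g[m],0,None)+1e-9)))
    vx,vy,x,y=cv2.fitLine(np.array(pts,np.float32),cv2.DIST_HUBER,0,.01,.01).ravel(); return np.array([x,y]),np.array([vx,vy])
def inter(l,m):
    t=np.linalg.solve(np.stack([l[1],-m[1]],1),m[0]-l[0]); return l[0]+l[1]*t[0]
def blob(gray,c,r,thr):
    x,y=int(c[0]),int(c[1]); w=gray[y-r:y+r+1,x-r:x+r+1].astype(float); k=np.clip(thr-w,0,None); yy,xx=np.mgrid[-r:r+1,-r:r+1]
    return np.array([x+(k*xx).sum()/k.sum(),y+(k*yy).sum()/k.sum()])
E
python3 - <<'E'
from h import *
T=pickle.load(open("pics/top0.pkl","rb"));S=pickle.load(open("pics/side0.pkl","rb"))
gT=cv2.cvtColor(T["frame"],6);gS=cv2.cvtColor(S["frame"],6)
z=lambda p,s,o:(np.array(p)+.5)/s-.5+np.array(o)
cT=[z(p,4,(280,160)) for p in [(138,103),(527,68),(567,412),(170,443)]]
L=[edge(gT,cT[i],cT[(i+1)%4],-1) for i in range(4)]
C=[inter(L[i-1],L[i]) for i in range(4)]
W=np.array([onz(T,*c,.098) for c in C]); print("corners px",np.round(C,1).tolist());print(np.round(W,4))
print("sides",[round(float(np.linalg.norm(W[i]-W[(i+1)%4])),4) for i in range(4)])
c=W.mean(0); x=(W[0]+W[1]-W[2]-W[3]);y=W[0]+W[3]-W[1]-W[2]
print("carr",c,"yaw x",np.arctan2(x[1],x[0]),"yaw y",np.arctan2(y[1],y[0])-np.pi/2)
hT=[z(p,4,(280,160)) for p in[(228,284),(463,273)]];hS=[z(p,3.7,(250,200)) for p in[(303,159),(490,270)]]
for n,a,b in zip("LR",hT,hS):
    a2=blob(gT,a,4,110);b2=blob(gS,b,5,100); print(n,a,a2,b,b2,tri(T,a2,S,b2), tri(T,a,S,b)); print(onz(T,*a2,.108))
for n,p in zip(["Fl","Fr","Br"],[(143,222),(470,415),(697,218)]):
    q=z(p,3.7,(250,200)); print(n,onz(S,*q,.098))
E
```

```text
corners px [[313.29998779296875, 185.10000610351562], [410.29998779296875, 175.89999389648438], [422.5, 262.70001220703125], [321.5, 271.0]]
[[ 0.6721  0.0127  0.098 ]
 [ 0.7012 -0.2375  0.098 ]
 [ 0.4766 -0.2681  0.098 ]
 [ 0.4503 -0.013   0.098 ]]
sides [0.2519, 0.2267, 0.2564, 0.2233]
carr [ 0.5750354  -0.12649956  0.098     ] yaw x 0.1255094553345505 yaw y 0.10925932979538922
L [336.625 230.625] [336.17801047 230.5095986 ] [331.52702703 242.60810811] [331.61111111 242.71111111] (array([ 0.55344769, -0.04832937,  0.10716608]), np.float64(0.0003482560565953114)) (array([ 0.55274708, -0.04927667,  0.10844626]), np.float64(0.000225882575872169))
[ 0.55318    -0.04821302  0.108     ]
R [395.375 227.875] [395.1978022  227.82692308] [382.06756757 272.60810811] [381.83575581 272.75      ] (array([ 0.56336564, -0.19787804,  0.10686063]), np.float64(0.0005176531858810844)) (array([ 0.56329077, -0.19834305,  0.10755466]), np.float64(0.0008833047323099089))
[ 0.56297892 -0.19755541  0.108     ]
Fl [ 0.44940267 -0.02002714  0.098     ]
Fr [ 0.47919115 -0.26643473  0.098     ]
Br [ 0.69699433 -0.24140321  0.098     ]
```

```bash
python3 - <<'E'
from h import *
T=pickle.load(open("pics/top0.pkl","rb"));S=pickle.load(open("pics/side0.pkl","rb"))
gT=cv2.cvtColor(T["frame"],6);gS=cv2.cvtColor(S["frame"],6)
z=lambda p,s,o:(np.array(p)+.5)/s-.5+np.array(o)
s=[blob(255-gT,z(p,4,(280,160)),3,255-90) for p in[(163,124),(503,91),(540,383)]]
W=np.array([onz(T,*q,.099) for q in s]);print(np.round(s,2),W)
a=W[0]-W[1];b=W[1]-W[2];print("dy",np.linalg.norm(a),np.arctan2(a[1],a[0])-np.pi/2,"dx",np.linalg.norm(b),np.arctan2(b[1],b[0]),"centre",(W[0]+W[2])/2)
for (u,v),w in zip([(660,213),(466,383)],W[1:]): print(onz(S,*z((u,v),3.7,(250,200)),.099),w)
# tray direct
hl,hr=np.array([.55345,-.04833]),np.array([.56336,-.19788]);d=hl-hr;print("tray",(hl+hr)/2,np.linalg.norm(d),np.arctan2(d[1],d[0])-np.pi/2)
# tray rim in the top: outer
E
```

```text
[[320.27 190.73]
 [405.05 182.54]
 [414.48 255.62]] [[ 0.65740174 -0.00558441  0.099     ]
 [ 0.68308082 -0.22390478  0.099     ]
 [ 0.49412373 -0.24778022  0.099     ]]
dy 0.2198253897019094 0.11708313774221257 dx 0.19045948872439603 0.12568770696081477 centre [ 0.57576273 -0.12668232  0.099     ]
[ 0.68336739 -0.22420801  0.099     ] [ 0.68308082 -0.22390478  0.099     ]
[ 0.49422619 -0.24847932  0.099     ] [ 0.49412373 -0.24778022  0.099     ]
tray [ 0.558405 -0.123105] 0.1498779857083755 0.066168724786966
```

```bash
cat > mv.py <<'E'
import sys
from h import *
from workcell import bot
from scipy.spatial.transform import Rotation as R
C=np.array([.5755,-.1267]);YAW=.121
def state():
    s=bot.observe(); r=R.from_euler('xyz',s["tool_rot"]); c,sn=np.cos(YAW),np.sin(YAW)
    d=s["position"][:2]-C; return s,r,np.array([c*d[0]+sn*d[1],-sn*d[0]+c*d[1],s["position"][2]])
def plan(sx,sy,z,yaw):   # target TCP in shaker frame, z world, tool yaw relative to shaker
    s,r,q=state(); c,sn=np.cos(YAW),np.sin(YAW)
    p=np.array([C[0]+c*sx-sn*sy,C[1]+sn*sx+c*sy,z]); t=r.inv().apply(p-s["position"])
    w=(r.inv()*R.from_euler('xyz',[np.pi,0,YAW+yaw])).as_rotvec(degrees=True)
    print("t",round(s["clock"],2),"sh",np.round(q,4),"F",np.round(s["force"],1),"w",round(s["grip_width"],4)); print("travel",np.round(t,4).tolist(),"twist",np.round(w,2).tolist())
if __name__=="__main__": plan(*map(float,sys.argv[1:]))
E
python3 mv.py -.015 -.070 .231 1.5708
```

```text
t 0.1 sh [-0.2754  0.7534  0.2308] F [-0.1 -1.1  0.2] w 0.0853
travel [-0.6025, -0.6187, 0.0005] twist [-0.05, 0.04, 63.31]
```

Call:
{"op": "apply_moves", "data": {"commands": [{"travel": [-0.6025, -0.6187, 0], "twist": [0, 0, 63.3], "claw": 0.06}, {"travel": [-0.6025, -0.6187, 0], "twist": [0, 0, 63.3], "claw": 0.06}, {"travel": [-0.6025, -0.6187, 0], "twist": [0, 0, 63.3], "claw": 0.06}, {"travel": [-0.6025, -0.6187, 0], "twist": [0, 0, 63.3], "claw": 0.06}, {"travel": [-0.6025, -0.6187, 0], "twist": [0, 0, 63.3], "claw": 0.06}, {"travel": [-0.6025, -0.6187, 0], "twist": [0, 0, 63.3], "claw": 0.06}, {"travel": [-0.6025, -0.6187, 0], "twist": [0, 0, 63.3], "claw": 0.06}, {"travel": [-0.6025, -0.6187, 0], "twist": [0, 0, 63.3], "claw": 0.06}, {"travel": [-0.6025, -0.6187, 0], "twist": [0, 0, 63.3], "claw": 0.06}, {"travel": [-0.6025, -0.6187, 0], "twist": [0, 0, 63.3], "claw": 0.06}]}}

```text
clock: 1.1
position: [0.4188, 0.1313, 0.2314]
tool_rot: [3.141, -0.0, 1.692]
force: [1.3, 2.0, 0.4]
grip_width: 0.0597
```

```bash
python3 mv.py -.015 -.070 .231 1.5708
```

```text
t 1.1 sh [-0.1244  0.2751  0.2314] F [1.3 2.  0.4] w 0.0597
travel [-0.3451, 0.1093, 0.0003] twist [0.01, -0.01, 0.03]
```

Call:
{"op": "apply_moves", "data": {"commands": [{"travel": [-0.345, 0.109, 0], "twist": [0, 0, 0], "claw": 0.06}, {"travel": [-0.345, 0.109, 0], "twist": [0, 0, 0], "claw": 0.06}, {"travel": [-0.345, 0.109, 0], "twist": [0, 0, 0], "claw": 0.06}, {"travel": [-0.345, 0.109, 0], "twist": [0, 0, 0], "claw": 0.06}, {"travel": [-0.345, 0.109, 0], "twist": [0, 0, 0], "claw": 0.06}, {"travel": [-0.345, 0.109, 0], "twist": [0, 0, 0], "claw": 0.06}, {"travel": [-0.345, 0.109, 0], "twist": [0, 0, 0], "claw": 0.06}, {"travel": [-0.345, 0.109, 0], "twist": [0, 0, 0], "claw": 0.06}, {"travel": [-0.345, 0.109, 0], "twist": [0, 0, 0], "claw": 0.06}, {"travel": [-0.345, 0.109, 0], "twist": [0, 0, 0], "claw": 0.06}]}}

```text
clock: 2.1
position: [0.568, -0.1952, 0.2309]
tool_rot: [-3.141, -0.001, 1.692]
force: [-0.2, -0.1, -0.8]
grip_width: 0.06
```

```bash
python3 mv.py -.015 -.070 .150 1.5708; python3 - <<'E'
from workcell import bot
import cv2
for n in("top","side"):
    f=bot.grab_frame(n)["frame"]; cv2.imwrite(f"pics/{n}1.png",cv2.resize(f[100:340,220:540],None,fx=2.4,fy=2.4))
E
```

```text
t 2.1 sh [-0.0157 -0.0671  0.2309] F [-0.2 -0.1 -0.8] w 0.06
travel [-0.0029, 0.0008, 0.0809] twist [-0.04, -0.04, 0.03]
```

View pics/side1.png

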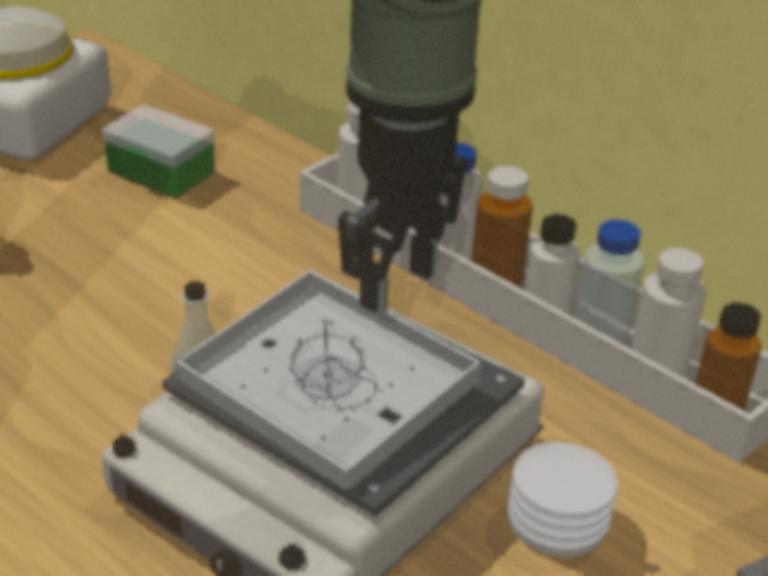

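The gripper is above the tray, with the fingers open along the shaker's x and tips near (372,300) in the crop. The tray and bystanders haven't moved, so I'm going down.

Call:
{"op": "apply_moves", "data": {"commands": [{"travel": [0, 0, 0.04], "twist": [0, 0, 0], "claw": 0.06}, {"travel": [0, 0, 0.08], "twist": [0, 0, 0], "claw": 0.06}, {"travel": [0, 0, 0.08], "twist": [0, 0, 0], "claw": 0.06}, {"travel": [0, 0, 0.08], "twist": [0, 0, 0], "claw": 0.06}]}}

```text
clock: 2.6
position: [0.5685, -0.1955, 0.1522]
tool_rot: [-3.141, -0.0, 1.693]
force: [-0.2, 0.3, 0.1]
grip_width: 0.0603
```

```bash
python3 mv.py -.015 -.070 .115 1.5708; python3 - <<'E'
from workcell import bot
import cv2
for n in("top","side"):
    f=bot.grab_frame(n)["frame"]; cv2.imwrite(f"pics/{n}2.png",cv2.resize(f[150:330,260:480],None,fx=3,fy=3))
E
```

```text
t 2.6 sh [-0.0153 -0.0675  0.1522] F [-0.2  0.3  0.1] w 0.0603
travel [-0.0025, 0.0003, 0.0372] twist [-0.02, -0.01, 0.05]
```

View pics/side2.png

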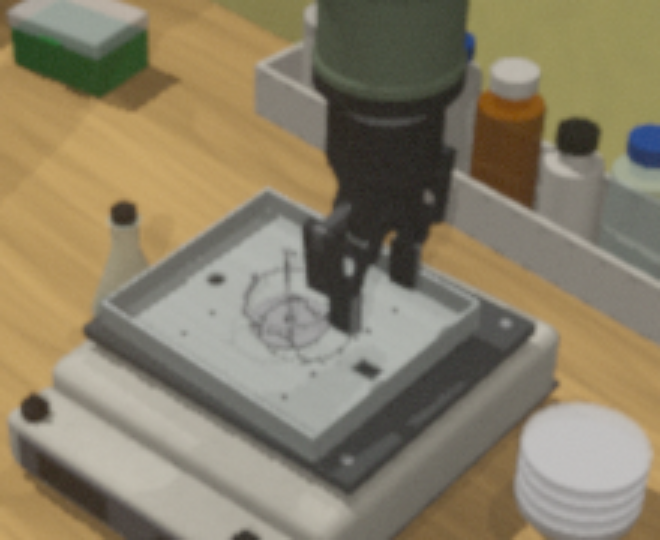

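View pics/top2.png

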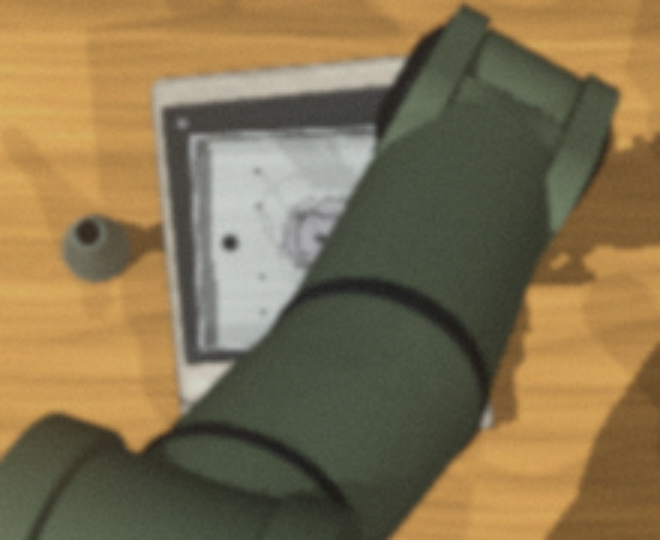

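Call:
{"op": "apply_moves", "data": {"commands": [{"travel": [-0.004, 0, 0.015], "twist": [0, 0, 0], "claw": 0.06}, {"travel": [-0.004, 0, 0.025], "twist": [0, 0, 0], "claw": 0.06}, {"travel": [-0.004, 0, 0.031], "twist": [0, 0, 0], "claw": 0.06}, {"travel": [-0.004, 0, 0.035], "twist": [0, 0, 0], "claw": 0.06}, {"travel": [-0.004, 0, 0.035], "twist": [0, 0, 0], "claw": 0.06}]}}

```text
clock: 3.2
position: [0.5687, -0.2, 0.1158]
tool_rot: [-3.141, -0.0, 1.692]
force: [-0.5, -0.5, 0.6]
grip_width: 0.0599
```

```bash
python3 mv.py -.015 -.085 .115 1.5708; python3 - <<'E'
from workcell import bot
import cv2
for n in("side",):
    f=bot.grab_frame(n)["frame"]; cv2.imwrite(f"pics/{n}3.png",cv2.resize(f[200:330,280:460],None,fx=4,fy=4))
E
```

```text
t 3.2 sh [-0.0156 -0.072   0.1158] F [-0.5 -0.5  0.6] w 0.0599
travel [-0.013, 0.0006, 0.0008] twist [-0.04, -0.01, 0.01]
```

View pics/side3.png

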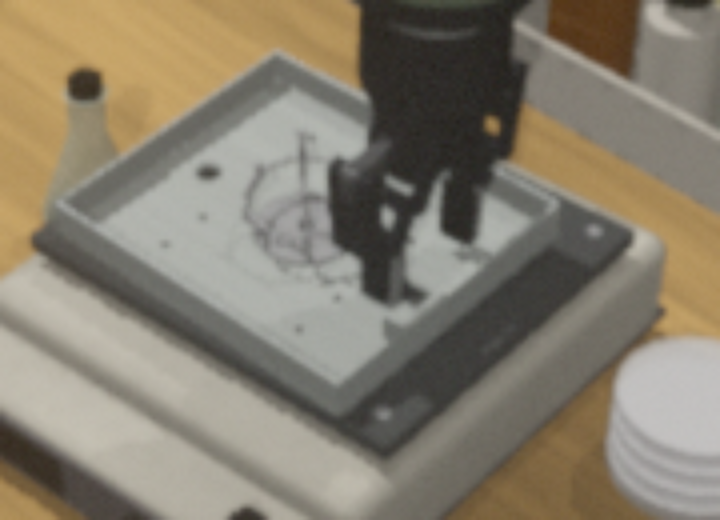

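The fingertips (380,300 in the crop) are inside the tray just above the floor, clear of the clamp. Next I push gently toward −y.

Call:
{"op": "apply_moves", "data": {"commands": [{"travel": [-0.003, 0, 0], "twist": [0, 0, 0], "claw": 0.06}, {"travel": [-0.006, 0, 0], "twist": [0, 0, 0], "claw": 0.06}, {"travel": [-0.008, 0, 0], "twist": [0, 0, 0], "claw": 0.06}, {"travel": [-0.01, 0, 0], "twist": [0, 0, 0], "claw": 0.06}, {"travel": [-0.012, 0, 0], "twist": [0, 0, 0], "claw": 0.06}]}}

```text
clock: 3.75
position: [0.5703, -0.2122, 0.1164]
tool_rot: [3.142, 0.0, 1.692]
force: [-1.0, -0.3, 0.1]
grip_width: 0.0596
```

Call:
{"op": "apply_moves", "data": {"commands": [{"travel": [-0.001, 0, 0], "twist": [0, 0, 0], "claw": 0.06}, {"travel": [-0.002, 0, 0], "twist": [0, 0, 0], "claw": 0.06}, {"travel": [-0.003, 0, 0], "twist": [0, 0, 0], "claw": 0.06}, {"travel": [-0.003, 0, 0], "twist": [0, 0, 0], "claw": 0.06}]}}

```text
clock: 4.15
position: [0.5708, -0.2149, 0.1163]
tool_rot: [3.141, -0.0, 1.692]
force: [-1.2, 3.6, -0.6]
grip_width: 0.0602
```

```bash
python3 mv.py -.015 -.091 .115 1.5708
```

```text
t 4.15 sh [-0.0153 -0.087   0.1163] F [-1.2  3.6 -0.6] w 0.0602
travel [-0.004, 0.0003, 0.0013] twist [0.01, -0.01, 0.02]
```

Call:
{"op": "apply_moves", "data": {"commands": [{"travel": [-0.001, 0, 0], "twist": [0, 0, 0], "claw": 0.06}, {"travel": [-0.002, 0, 0], "twist": [0, 0, 0], "claw": 0.06}, {"travel": [-0.003, 0, 0], "twist": [0, 0, 0], "claw": 0.06}, {"travel": [-0.004, 0, 0], "twist": [0, 0, 0], "claw": 0.06}, {"travel": [-0.004, 0, 0], "twist": [0, 0, 0], "claw": 0.06}]}}

```text
clock: 4.65
position: [0.5712, -0.2192, 0.1163]
tool_rot: [3.142, 0.0, 1.692]
force: [1.1, 2.4, 1.0]
grip_width: 0.0599
```

```bash
python3 mv.py -.015 -.091 .115 1.5708;  python3 - <<'E'
from workcell import bot
import cv2,pickle
for n in("side","top"):
    f=bot.grab_frame(n);pickle.dump(f,open(f"pics/{n}4.pkl","wb"));f=f["frame"]; cv2.imwrite(f"pics/{n}4.png",cv2.resize(f[200:330,280:460] if n=="side" else f[160:310,280:470],None,fx=4,fy=4))
E
```

```text
t 4.65 sh [-0.0155 -0.0913  0.1163] F [1.1 2.4 1. ] w 0.0599
travel [0.0003, 0.0005, 0.0013] twist [0.0, 0.01, -0.0]
```

View pics/side4.png

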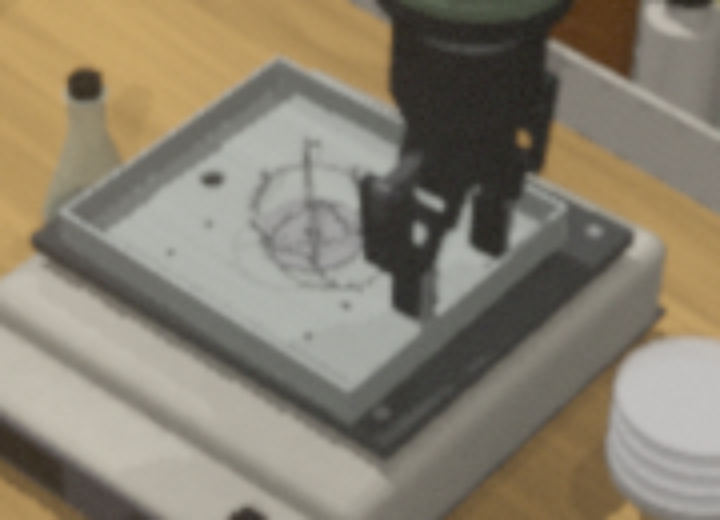

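View pics/top4.png

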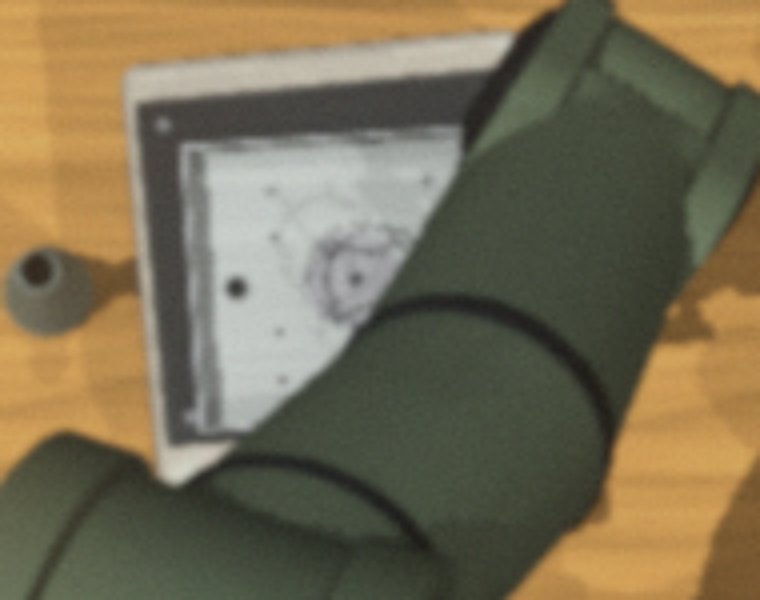

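```bash
cat > meas.py <<'E'
from h import *
C=np.array([.5755,-.1267]);Y=.121
def sh(p): d=p[:2]-C; c,s=np.cos(Y),np.sin(Y); return np.array([c*d[0]+s*d[1],-s*d[0]+c*d[1]])*1e3
z=lambda p,s,o:(np.array(p)+.5)/s-.5+np.array(o)
E
python3 - <<'E'
from meas import *
T=pickle.load(open("pics/top4.pkl","rb"));S=pickle.load(open("pics/side4.pkl","rb"));gT=cv2.cvtColor(T["frame"],6);gS=cv2.cvtColor(S["frame"],6)
a=blob(gT,z((237,289),4,(280,160)),4,110);b=blob(gS,z((212,180),4,(280,200)),5,100)
p,e=tri(T,a,S,b);print(p,e,sh(p))
T0=pickle.load(open("pics/top0.pkl","rb"));g0=cv2.cvtColor(T0["frame"],6)
for g,ps in((g0,[(263,188),(270,376)]),(gT,[(271,190),(283,380)])):
    q=[onz(T,*blob(g,z(p,4,(280,160)),3,150),h) for p,h in zip(ps,(.111,.103))];d=q[0]-q[1];print(sh(q[0]),sh(q[1]),np.linalg.norm(d),np.arctan2(d[1],d[0])-.121)
E
```

```text
[ 0.55094128 -0.05453064  0.10682425] 0.00032944948113043215 [-15.66796239  74.60605022]
[45.64138601 51.10465916] [-73.6188691   59.32378067] 0.11981052711218088 -0.06880872321022821
[nan nan] [nan nan] nan nanh.py:24: RuntimeWarning: invalid value encountered in scalar divide
  return np.array([x+(k*xx).sum()/k.sum(),y+(k*yy).sum()/k.sum()])
```

Call:
{"op": "apply_moves", "data": {"commands": [{"travel": [0.01, 0, 0], "twist": [0, 0, 0], "claw": 0.06}, {"travel": [0.012, 0, 0], "twist": [0, 0, 0], "claw": 0.06}, {"travel": [0.012, 0, -0.03], "twist": [0, 0, 0], "claw": 0.06}, {"travel": [0.012, 0, -0.07], "twist": [0, 0, 0], "claw": 0.06}, {"travel": [0.012, 0, -0.09], "twist": [0, 0, 0], "claw": 0.06}, {"travel": [0.012, 0, -0.09], "twist": [0, 0, 0], "claw": 0.06}]}}

```text
clock: 5.35
position: [0.5709, -0.2074, 0.2092]
tool_rot: [3.137, 0.002, 1.692]
force: [1.0, -0.7, -0.5]
grip_width: 0.0602
```

```bash
python3 mv.py .045 0 .205 0
```

```text
t 5.35 sh [-0.0143 -0.0795  0.2092] F [ 1.  -0.7 -0.5] w 0.0602
travel [0.0795, 0.0593, 0.0044] twist [0.26, -0.11, 90.02]
```

Call:
{"op": "apply_moves", "data": {"commands": [{"travel": [0.0795, 0.0595, 0], "twist": [0, 0, 90], "claw": 0.06}, {"travel": [0.0795, 0.0595, 0], "twist": [0, 0, 90], "claw": 0.06}, {"travel": [0.0795, 0.0595, 0], "twist": [0, 0, 90], "claw": 0.06}, {"travel": [0.0795, 0.0595, 0], "twist": [0, 0, 90], "claw": 0.06}, {"travel": [0.0795, 0.0595, 0], "twist": [0, 0, 90], "claw": 0.06}, {"travel": [0.0795, 0.0595, 0], "twist": [0, 0, 90], "claw": 0.06}, {"travel": [0.0795, 0.0595, 0], "twist": [0, 0, 90], "claw": 0.06}, {"travel": [0.0795, 0.0595, 0], "twist": [0, 0, 90], "claw": 0.06}, {"travel": [0.0795, 0.0595, 0], "twist": [0, 0, 90], "claw": 0.06}, {"travel": [0.0795, 0.0595, 0], "twist": [0, 0, 90], "claw": 0.06}]}}

```text
clock: 6.35
position: [0.6189, -0.1207, 0.2056]
tool_rot: [3.141, 0.001, 0.186]
force: [0.3, -0.2, 0.1]
grip_width: 0.0599
```

Call:
{"op": "apply_moves", "data": {"commands": [{"travel": [0, 0, 0], "twist": [0, 0, 4.1], "claw": 0.06}, {"travel": [0, 0, 0], "twist": [0, 0, 4.1], "claw": 0.06}, {"travel": [0, 0, 0], "twist": [0, 0, 4.1], "claw": 0.06}]}}

```text
clock: 6.65
position: [0.619, -0.1208, 0.2058]
tool_rot: [3.141, 0.001, 0.123]
force: [-0.3, -0.1, 0.4]
grip_width: 0.06
```

```bash
python3 mv.py .045 0 .117 0; python3 - <<'E'
from workcell import bot
import cv2,pickle
for n in("side","top"):
    f=bot.grab_frame(n);pickle.dump(f,open(f"pics/{n}5.pkl","wb"));f=f["frame"]; cv2.imwrite(f"pics/{n}5.png",cv2.resize(f[180:330,270:460] if n=="side" else f[160:310,280:470],None,fx=4,fy=4))
E
```

```text
t 6.65 sh [0.0439 0.0006 0.2058] F [-0.3 -0.1  0.4] w 0.06
travel [0.0012, 0.0006, 0.0888] twist [0.01, 0.04, 0.13]
```

View pics/side5.png

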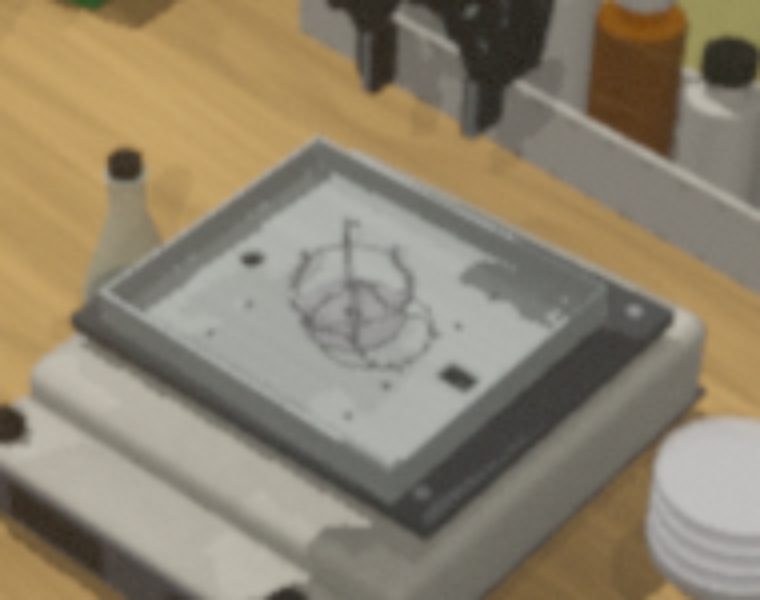

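View pics/top5.png

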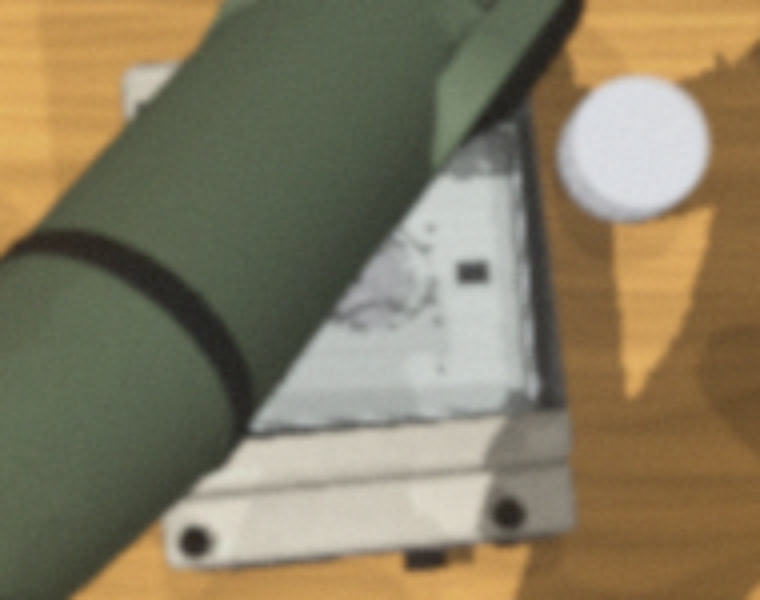

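The side view shows both holes at (252,259) and (459,377), the fingers above the rear part of the tray, and the bystanders undisturbed.

```bash
python3 - <<'E'
from meas import *
S=pickle.load(open("pics/side5.pkl","rb"));g=cv2.cvtColor(S["frame"],6)
P=[onz(S,*blob(g,z(p,4,(270,180)),5,100),.107) for p in((252,259),(459,377))]
print([sh(p) for p in P]);d=P[0]-P[1];print(np.linalg.norm(d),np.arctan2(d[1],d[0])-np.pi/2-.121)
E
```

```text
[array([-15.84628423,  74.58194109]), array([-20.76422805, -75.05504053])]
0.14971777596125174 -0.03285400564742491
```

Call:
{"op": "apply_moves", "data": {"commands": [{"travel": [0.001, 0, 0.04], "twist": [0, 0, 0], "claw": 0.06}, {"travel": [0.001, 0, 0.07], "twist": [0, 0, 0], "claw": 0.06}, {"travel": [0.001, 0, 0.08], "twist": [0, 0, 0], "claw": 0.06}, {"travel": [0.001, 0, 0.087], "twist": [0, 0, 0], "claw": 0.06}, {"travel": [0.001, 0, 0.087], "twist": [0, 0, 0], "claw": 0.06}]}}

```text
clock: 7.25
position: [0.6203, -0.121, 0.1196]
tool_rot: [3.141, -0.0, 0.121]
force: [0.6, -0.6, 0.8]
grip_width: 0.0598
```

```bash
python3 mv.py .055 0 .117 0; python3 - <<'E'
from workcell import bot
import cv2,pickle
for n in("side",):
    f=bot.grab_frame(n);f=f["frame"]; cv2.imwrite(f"pics/{n}6.png",cv2.resize(f[180:330,270:460],None,fx=4,fy=4))
E
```

```text
t 7.25 sh [0.0452 0.0002 0.1196] F [ 0.6 -0.6  0.8] w 0.0598
travel [0.0098, 0.0002, 0.0026] twist [0.01, -0.01, -0.02]
```

View pics/side6.png

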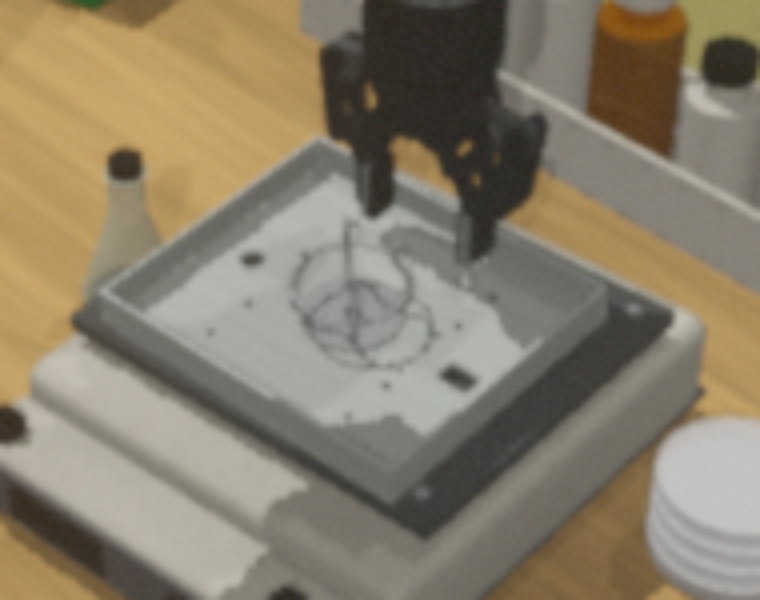

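Call:
{"op": "apply_moves", "data": {"commands": [{"travel": [0.003, 0, 0.001], "twist": [0, 0, 0], "claw": 0.06}, {"travel": [0.006, 0, 0.002], "twist": [0, 0, 0], "claw": 0.06}, {"travel": [0.009, 0, 0.002], "twist": [0, 0, 0], "claw": 0.06}, {"travel": [0.011, 0, 0.002], "twist": [0, 0, 0], "claw": 0.06}, {"travel": [0.013, 0, 0.002], "twist": [0, 0, 0], "claw": 0.06}, {"travel": [0.014, 0, 0.002], "twist": [0, 0, 0], "claw": 0.06}]}}

```text
clock: 7.9
position: [0.634, -0.1191, 0.1172]
tool_rot: [-3.141, 0.001, 0.12]
force: [-2.8, 0.3, -0.6]
grip_width: 0.0602
```

Call:
{"op": "apply_moves", "data": {"commands": [{"travel": [0.001, 0, 0], "twist": [0, 0, 0], "claw": 0.06}, {"travel": [0.002, 0, 0], "twist": [0, 0, 0], "claw": 0.06}, {"travel": [0.003, 0, 0], "twist": [0, 0, 0], "claw": 0.06}, {"travel": [0.004, 0, 0], "twist": [0, 0, 0], "claw": 0.06}, {"travel": [0.005, 0, 0], "twist": [0, 0, 0], "claw": 0.06}]}}

```text
clock: 8.4
position: [0.6391, -0.1186, 0.1173]
tool_rot: [3.141, 0.0, 0.12]
force: [-4.0, -0.3, -1.4]
grip_width: 0.0602
```

```bash
python3 mv.py .07 0 .115 0; python3 - <<'E'
from workcell import bot
import cv2,pickle
for n in("side",):
    f=bot.grab_frame(n);pickle.dump(f,open(f"pics/{n}7.pkl","wb"));f=f["frame"]; cv2.imwrite(f"pics/{n}7.png",cv2.resize(f[180:330,270:460],None,fx=4,fy=4))
E
```

```text
t 8.4 sh [0.0641 0.0004 0.1173] F [-4.  -0.3 -1.4] w 0.0602
travel [0.0059, 0.0004, 0.0023] twist [0.01, 0.0, -0.03]
```

View pics/side7.png

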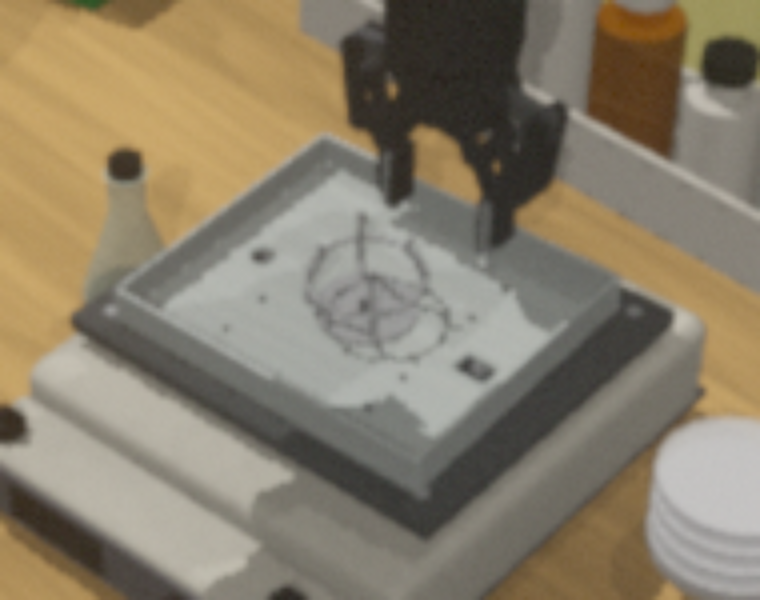

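The pins are starting to show in the holes at (263,256) and (475,368).

```bash
python3 - <<'E'
from meas import *
S=pickle.load(open("pics/side7.pkl","rb"));g=cv2.cvtColor(S["frame"],6)
P=[onz(S,*z(p,4,(270,180)),.107) for p in((263,256),(475,368))]
print([sh(p) for p in P]);d=P[0]-P[1];print(np.linalg.norm(d),np.arctan2(d[1],d[0])-np.pi/2-.121)
f=S["frame"]
c=[cv2.resize(f[y-14:y+14,x-18:x+18],None,fx=10,fy=10,interpolation=cv2.INTER_CUBIC) for x,y in((335,244),(388,272))]
cv2.imwrite("pics/side7h.png",np.hstack(c))
R=lambda v:np.array([C[0]+np.cos(Y)*v[0]-np.sin(Y)*v[1],C[1]+np.sin(Y)*v[0]+np.cos(Y)*v[1],.1055])
print([(proj(S,R((0,s*.075)))+.5-(270,180))*4 for s in(1,-1)])
E
```

```text
[array([-9.0863236 , 71.74486224]), array([ -8.57259127, -77.75693731])]
0.14950268221964463 0.0034362817816089297
[array([269.66179801, 248.84954256]), array([480.83139292, 360.44296506])]
```

View pics/side7h.png

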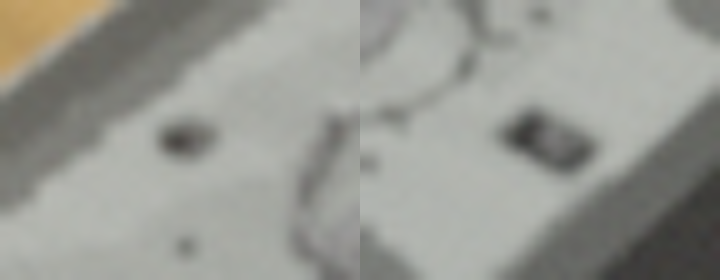

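Yaw is now aligned, but the rotation shifted the tray about 4 mm toward −y. I'll back off and push +y from inside the left rim before finishing the x push.

Call:
{"op": "apply_moves", "data": {"commands": [{"travel": [-0.006, 0, 0], "twist": [0, 0, 0], "claw": 0.06}, {"travel": [-0.009, 0, 0], "twist": [0, 0, 0], "claw": 0.06}, {"travel": [-0.009, 0, -0.03], "twist": [0, 0, 0], "claw": 0.06}, {"travel": [-0.009, 0, -0.07], "twist": [0, 0, 0], "claw": 0.06}, {"travel": [-0.009, 0, -0.09], "twist": [0, 0, 0], "claw": 0.06}, {"travel": [-0.009, 0, -0.09], "twist": [0, 0, 0], "claw": 0.06}]}}

```text
clock: 9.05
position: [0.6311, -0.1202, 0.2104]
tool_rot: [3.141, -0.005, 0.12]
force: [0.4, 0.7, 0.3]
grip_width: 0.0601
```

```bash
python3 mv.py -.005 .072 .205 1.5708; python3 - <<'E'
from workcell import bot
from meas import *
S=bot.grab_frame("side");pickle.dump(S,open("pics/side8.pkl","wb"));f=S["frame"]
c=[cv2.resize(f[y-14:y+14,x-18:x+18],None,fx=10,fy=10,interpolation=cv2.INTER_CUBIC) for x,y in((335,244),(388,272))]
cv2.imwrite("pics/side8h.png",np.hstack(c))
E
```

```text
t 9.05 sh [ 0.056  -0.0003  0.2104] F [0.4 0.7 0.3] w 0.0601
travel [-0.0611, -0.0722, 0.0051] twist [0.25, -0.17, -90.04]
```

View pics/side8h.png

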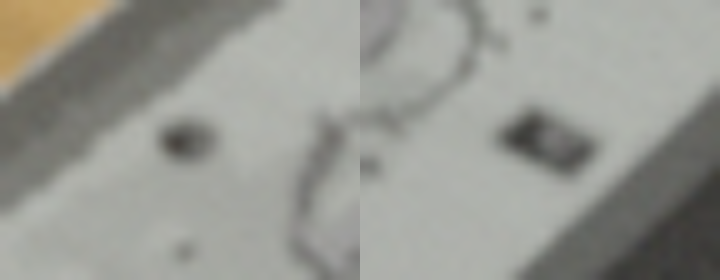

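Call:
{"op": "apply_moves", "data": {"commands": [{"travel": [-0.061, -0.072, 0], "twist": [0, 0, -90], "claw": 0.06}, {"travel": [-0.061, -0.072, 0], "twist": [0, 0, -90], "claw": 0.06}, {"travel": [-0.061, -0.072, 0], "twist": [0, 0, -90], "claw": 0.06}, {"travel": [-0.061, -0.072, 0], "twist": [0, 0, -90], "claw": 0.06}, {"travel": [-0.061, -0.072, 0], "twist": [0, 0, -90], "claw": 0.06}, {"travel": [-0.061, -0.072, 0], "twist": [0, 0, -90], "claw": 0.06}, {"travel": [-0.061, -0.072, 0], "twist": [0, 0, -90], "claw": 0.06}, {"travel": [-0.061, -0.072, 0], "twist": [0, 0, -90], "claw": 0.06}, {"travel": [-0.061, -0.072, 0], "twist": [0, 0, -90], "claw": 0.06}, {"travel": [-0.061, -0.072, 0], "twist": [0, 0, -90], "claw": 0.06}]}}

```text
clock: 10.1
position: [0.5604, -0.0553, 0.2065]
tool_rot: [-3.141, -0.0, 1.627]
force: [0.8, -0.3, 0.3]
grip_width: 0.0601
```

Call:
{"op": "apply_moves", "data": {"commands": [{"travel": [0, 0, 0], "twist": [0, 0, -4.1], "claw": 0.06}, {"travel": [0, 0, 0], "twist": [0, 0, -4.1], "claw": 0.06}, {"travel": [0, 0, 0], "twist": [0, 0, -4.1], "claw": 0.06}]}}

```text
clock: 10.4
position: [0.5606, -0.0555, 0.2068]
tool_rot: [-3.141, -0.0, 1.689]
force: [0.3, 0.3, 0.2]
grip_width: 0.0599
```

```bash
python3 mv.py -.005 .072 .117 1.5708; python3 - <<'E'
from workcell import bot
from meas import *
S=bot.grab_frame("top");pickle.dump(S,open("pics/top9.pkl","wb"));f=S["frame"]
cv2.imwrite("pics/top9.png",cv2.resize(f[160:310,280:470],None,fx=4,fy=4))
E
```

```text
t 10.4 sh [-0.0062  0.0725  0.2068] F [0.3 0.3 0.2] w 0.0599
travel [-0.0005, 0.0013, 0.0898] twist [-0.03, -0.01, -0.14]
```

View pics/top9.png

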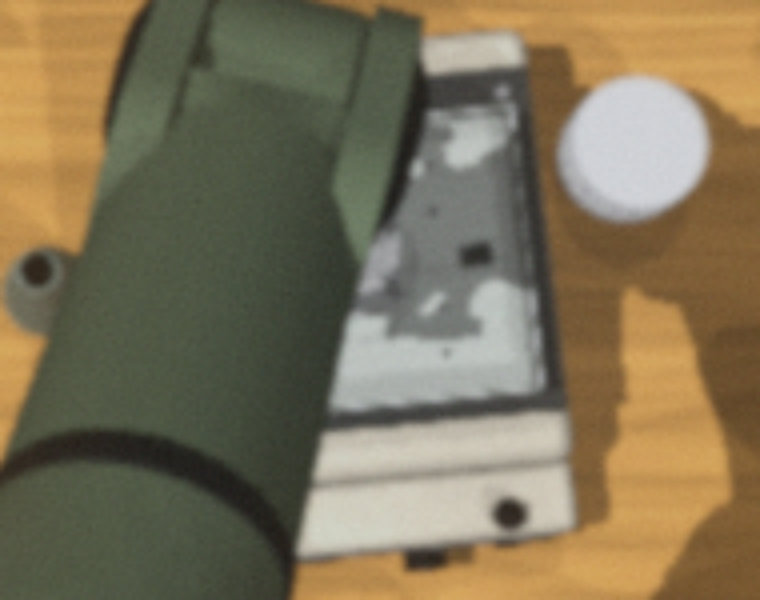

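```bash
python3 - <<'E'
from meas import *
T=pickle.load(open("pics/top9.pkl","rb"));S=pickle.load(open("pics/side8.pkl","rb"));gT=cv2.cvtColor(T["frame"],6)
a=blob(gT,z((476,255),4,(280,160)),4,70);b=np.array((388-18+(548-360)/10,272-14+14.2))-.45
print(a,b);p,e=tri(T,a,S,b);print(p,e,sh(p),sh(onz(T,*a,.1085)),sh(onz(S,*b,.1085)))
T0=pickle.load(open("pics/top0.pkl","rb"))
E
```

```text
[398.73502304 223.31797235] [388.35 271.75]
[ 0.57462419 -0.20639484  0.10861941] 1.839258034541469e-05 [-10.48896831 -79.00643022] [-10.47818235 -79.01976478] [-10.36655276 -78.93391389]
```

Call:
{"op": "apply_moves", "data": {"commands": [{"travel": [0, 0.001, 0.04], "twist": [0, 0, 0], "claw": 0.06}, {"travel": [0, 0.001, 0.07], "twist": [0, 0, 0], "claw": 0.06}, {"travel": [0, 0.001, 0.08], "twist": [0, 0, 0], "claw": 0.06}, {"travel": [0, 0.001, 0.089], "twist": [0, 0, 0], "claw": 0.06}, {"travel": [0, 0.001, 0.089], "twist": [0, 0, 0], "claw": 0.06}]}}

```text
clock: 10.95
position: [0.5619, -0.0554, 0.1181]
tool_rot: [-3.141, 0.0, 1.691]
force: [-0.1, 0.8, 0.5]
grip_width: 0.0598
```

```bash
python3 mv.py -.005 .088 .117 1.5708
```

```text
t 10.95 sh [-0.0049  0.0724  0.1181] F [-0.1  0.8  0.5] w 0.0598
travel [0.0156, -0.0001, 0.0011] twist [-0.03, 0.01, -0.02]
```

Call:
{"op": "apply_moves", "data": {"commands": [{"travel": [0.004, 0, 0], "twist": [0, 0, 0], "claw": 0.06}, {"travel": [0.008, 0, 0], "twist": [0, 0, 0], "claw": 0.06}, {"travel": [0.011, 0, 0], "twist": [0, 0, 0], "claw": 0.06}, {"travel": [0.013, 0, 0], "twist": [0, 0, 0], "claw": 0.06}, {"travel": [0.015, 0, 0], "twist": [0, 0, 0], "claw": 0.06}, {"travel": [0.016, 0, 0], "twist": [0, 0, 0], "claw": 0.06}]}}

```text
clock: 11.55
position: [0.56, -0.0398, 0.1185]
tool_rot: [3.141, 0.001, 1.692]
force: [-0.0, -4.5, 1.5]
grip_width: 0.0599
```

Call:
{"op": "apply_moves", "data": {"commands": [{"travel": [0.001, 0, 0], "twist": [0, 0, 0], "claw": 0.06}, {"travel": [0.002, 0, 0], "twist": [0, 0, 0], "claw": 0.06}, {"travel": [0.003, 0, 0], "twist": [0, 0, 0], "claw": 0.06}, {"travel": [0.003, 0, 0], "twist": [0, 0, 0], "claw": 0.06}]}}

```text
clock: 11.95
position: [0.5596, -0.0365, 0.1184]
tool_rot: [3.141, 0.0, 1.692]
force: [0.4, -3.9, 3.3]
grip_width: 0.0605
```

```bash
python3 mv.py -.005 .091 .117 1.5708; python3 - <<'E'
from workcell import bot
from meas import *
for n in("side","top"):
    f=bot.grab_frame(n);pickle.dump(f,open(f"pics/{n}10.pkl","wb"));f=f["frame"]; cv2.imwrite(f"pics/{n}10.png",cv2.resize(f[180:330,270:460] if n=="side" else f[160:310,280:470],None,fx=4,fy=4))
E
```

```text
t 11.95 sh [-0.0049  0.0914  0.1184] F [ 0.4 -3.9  3.3] w 0.0605
travel [-0.0004, -0.0001, 0.0014] twist [0.01, 0.0, 0.01]
```

View pics/side10.png

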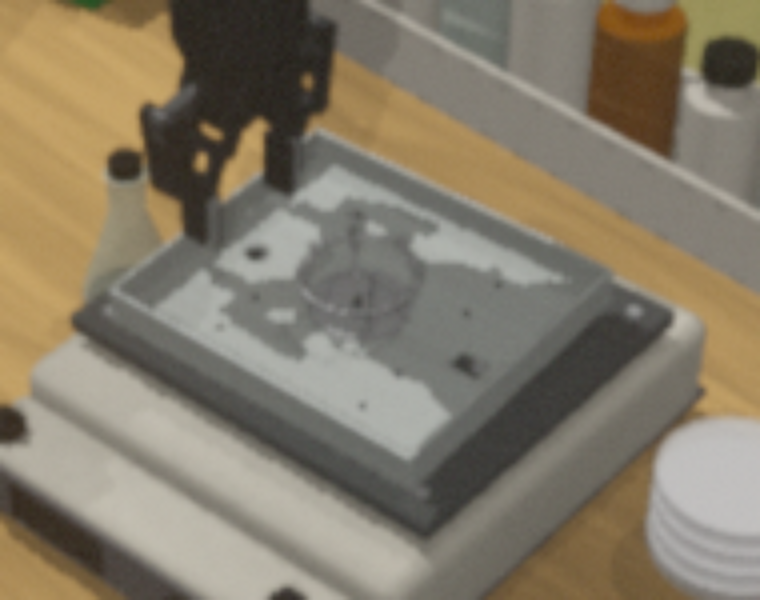

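View pics/top10.png

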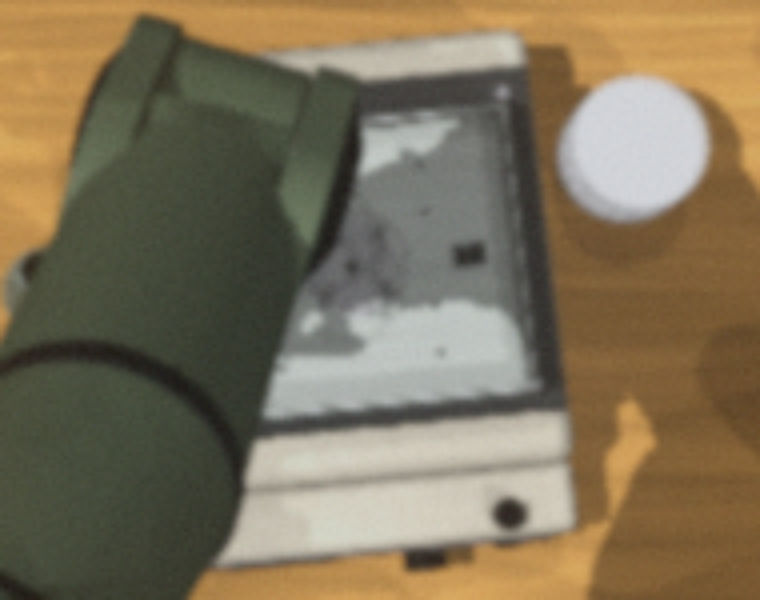

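```bash
python3 - <<'E'
from meas import *
T=pickle.load(open("pics/top10.pkl","rb"));S=pickle.load(open("pics/side10.pkl","rb"));gT=cv2.cvtColor(T["frame"],6);gS=cv2.cvtColor(S["frame"],6)
a=blob(gT,z((468,254),4,(280,160)),4,70);a1=z((468,254),4,(280,160))
print(a,a1,sh(onz(T,*a,.1085)),sh(onz(T,*a1,.1085)))
for p in((256,253),(466,363)): print("side",sh(onz(S,*z(p,4,(270,180)),.1085)),sh(onz(S,*blob(gS,z(p,4,(270,180)),4,80),.1085)))
E
```

```text
[396.91392405 223.35949367] [396.625 223.125] [-10.1167514  -74.42126333] [ -9.44491175 -73.76498369]
side [-11.02369466  75.33085448] [-11.55637733  75.24249288]
side [ -9.86763659 -72.66914242] [-11.32237284 -72.26628769]
```

y is now within 1 mm (75.3 / −74.4) and x is about −10.5 mm with yaw near zero. Back to the rear rim for the final x push.

Call:
{"op": "apply_moves", "data": {"commands": [{"travel": [-0.008, 0, 0], "twist": [0, 0, 0], "claw": 0.06}, {"travel": [-0.012, 0, 0], "twist": [0, 0, 0], "claw": 0.06}, {"travel": [-0.012, 0, -0.03], "twist": [0, 0, 0], "claw": 0.06}, {"travel": [-0.012, 0, -0.07], "twist": [0, 0, 0], "claw": 0.06}, {"travel": [-0.012, 0, -0.09], "twist": [0, 0, 0], "claw": 0.06}, {"travel": [-0.012, 0, -0.09], "twist": [0, 0, 0], "claw": 0.06}, {"travel": [-0.012, 0, -0.09], "twist": [0, 0, 0], "claw": 0.06}]}}

```text
clock: 12.75
position: [0.5609, -0.0483, 0.2081]
tool_rot: [3.141, -0.0, 1.692]
force: [-0.8, -0.0, -0.0]
grip_width: 0.0598
```

```bash
python3 mv.py .05 0 .205 0
```

```text
t 12.75 sh [-0.005   0.0796  0.2081] F [-0.8 -0.  -0. ] w 0.0598
travel [-0.0796, 0.055, 0.0031] twist [-0.01, -0.02, 90.02]
```

Call:
{"op": "apply_moves", "data": {"commands": [{"travel": [-0.0796, 0.055, 0], "twist": [0, 0, 90], "claw": 0.06}, {"travel": [-0.0796, 0.055, 0], "twist": [0, 0, 90], "claw": 0.06}, {"travel": [-0.0796, 0.055, 0], "twist": [0, 0, 90], "claw": 0.06}, {"travel": [-0.0796, 0.055, 0], "twist": [0, 0, 90], "claw": 0.06}, {"travel": [-0.0796, 0.055, 0], "twist": [0, 0, 90], "claw": 0.06}, {"travel": [-0.0796, 0.055, 0], "twist": [0, 0, 90], "claw": 0.06}, {"travel": [-0.0796, 0.055, 0], "twist": [0, 0, 90], "claw": 0.06}, {"travel": [-0.0796, 0.055, 0], "twist": [0, 0, 90], "claw": 0.06}, {"travel": [-0.0796, 0.055, 0], "twist": [0, 0, 90], "claw": 0.06}, {"travel": [-0.0796, 0.055, 0], "twist": [0, 0, 90], "claw": 0.06}]}}

```text
clock: 13.75
position: [0.6247, -0.1208, 0.2068]
tool_rot: [-3.141, 0.002, 0.186]
force: [-0.4, -0.2, -0.2]
grip_width: 0.0602
```

Call:
{"op": "apply_moves", "data": {"commands": [{"travel": [0, 0, 0], "twist": [0, 0, 4.1], "claw": 0.06}, {"travel": [0, 0, 0], "twist": [0, 0, 4.1], "claw": 0.06}, {"travel": [0, 0, 0], "twist": [0, 0, 4.1], "claw": 0.06}]}}

```text
clock: 14.05
position: [0.6249, -0.1208, 0.2073]
tool_rot: [3.142, 0.001, 0.123]
force: [0.6, -0.5, 0.3]
grip_width: 0.06
```

```bash
python3 mv.py .05 0 .117 0; python3 - <<'E'
from workcell import bot
from meas import *
S=bot.grab_frame("side");f=S["frame"];g=cv2.cvtColor(f,6);pickle.dump(S,open("pics/side11.pkl","wb"))
cv2.imwrite("pics/side11.png",cv2.resize(f[180:330,270:460],None,fx=4,fy=4))
E
```

```text
t 14.05 sh [ 4.980e-02 -1.000e-04  2.073e-01] F [ 0.6 -0.5  0.3] w 0.06
travel [0.0004, -0.0001, 0.0903] twist [0.0, 0.08, 0.11]
```

View pics/side11.png

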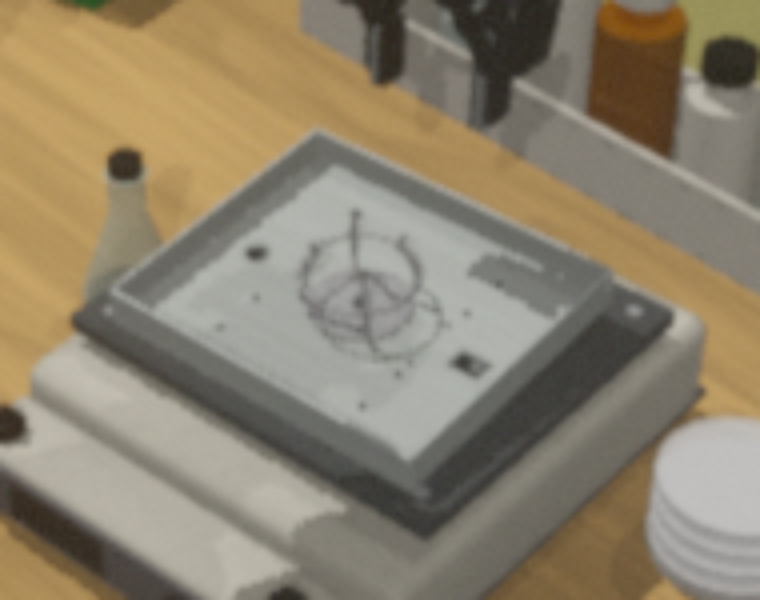

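Call:
{"op": "apply_moves", "data": {"commands": [{"travel": [0.001, 0, 0.04], "twist": [0, 0, 0], "claw": 0.06}, {"travel": [0.002, 0, 0.07], "twist": [0, 0, 0], "claw": 0.06}, {"travel": [0.002, 0, 0.08], "twist": [0, 0, 0], "claw": 0.06}, {"travel": [0.002, 0, 0.089], "twist": [0, 0, 0], "claw": 0.06}, {"travel": [0.005, 0, 0.089], "twist": [0, 0, 0], "claw": 0.06}, {"travel": [0.008, 0, 0.089], "twist": [0, 0, 0], "claw": 0.06}, {"travel": [0.011, 0, 0.089], "twist": [0, 0, 0], "claw": 0.06}, {"travel": [0.013, 0, 0.089], "twist": [0, 0, 0], "claw": 0.06}, {"travel": [0.015, 0, 0.089], "twist": [0, 0, 0], "claw": 0.06}, {"travel": [0.017, 0, 0.089], "twist": [0, 0, 0], "claw": 0.06}]}}

```text
clock: 15.1
position: [0.6419, -0.1188, 0.1194]
tool_rot: [-3.142, 0.001, 0.12]
force: [-2.9, -0.1, -0.7]
grip_width: 0.06
```

Call:
{"op": "apply_moves", "data": {"commands": [{"travel": [0.001, 0, 0], "twist": [0, 0, 0], "claw": 0.06}, {"travel": [0.002, 0, 0], "twist": [0, 0, 0], "claw": 0.06}, {"travel": [0.003, 0, 0], "twist": [0, 0, 0], "claw": 0.06}, {"travel": [0.003, 0, 0], "twist": [0, 0, 0], "claw": 0.06}]}}

```text
clock: 15.5
position: [0.6455, -0.1183, 0.1194]
tool_rot: [3.141, -0.001, 0.121]
force: [0.5, 0.0, -0.1]
grip_width: 0.0603
```

```bash
python3 mv.py .076 0 .117 0; python3 - <<'E'
from workcell import bot
from meas import *
S=bot.grab_frame("side");f=S["frame"];g=cv2.cvtColor(f,6);pickle.dump(S,open("pics/side12.pkl","wb"))
cv2.imwrite("pics/side12.png",cv2.resize(f[180:330,270:460],None,fx=4,fy=4))
E
```

```text
t 15.5 sh [ 7.050e-02 -1.000e-04  1.194e-01] F [ 0.5  0.  -0.1] w 0.0603
travel [0.0055, -0.0001, 0.0024] twist [0.01, -0.04, -0.02]
```

View pics/side12.png

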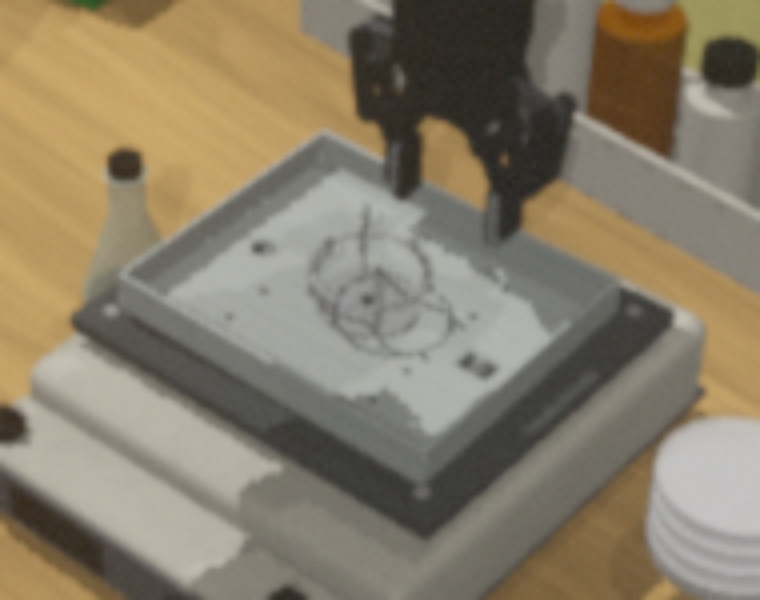

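The tray's rear looks to have come down a little, and the push force fell from 2.9 N to almost nothing. I continue gently.

Call:
{"op": "apply_moves", "data": {"commands": [{"travel": [0.001, 0, 0.001], "twist": [0, 0, 0], "claw": 0.06}, {"travel": [0.002, 0, 0.002], "twist": [0, 0, 0], "claw": 0.06}, {"travel": [0.003, 0, 0.002], "twist": [0, 0, 0], "claw": 0.06}, {"travel": [0.003, 0, 0.002], "twist": [0, 0, 0], "claw": 0.06}]}}

```text
clock: 15.95
position: [0.6483, -0.118, 0.1173]
tool_rot: [3.141, -0.0, 0.121]
force: [0.6, 0.1, -0.1]
grip_width: 0.0599
```

```bash
python3 mv.py .076 0 .117 0; python3 - <<'E'
from workcell import bot
from meas import *
S=bot.grab_frame("side");f=S["frame"];g=cv2.cvtColor(f,6);pickle.dump(S,open("pics/side13.pkl","wb"))
cv2.imwrite("pics/side13.png",cv2.resize(f[180:330,270:460],None,fx=4,fy=4))
E
```

```text
t 15.95 sh [ 7.330e-02 -1.000e-04  1.173e-01] F [ 0.6  0.1 -0.1] w 0.0599
travel [0.0027, -0.0001, 0.0003] twist [0.01, -0.02, -0.03]
```

View pics/side13.png

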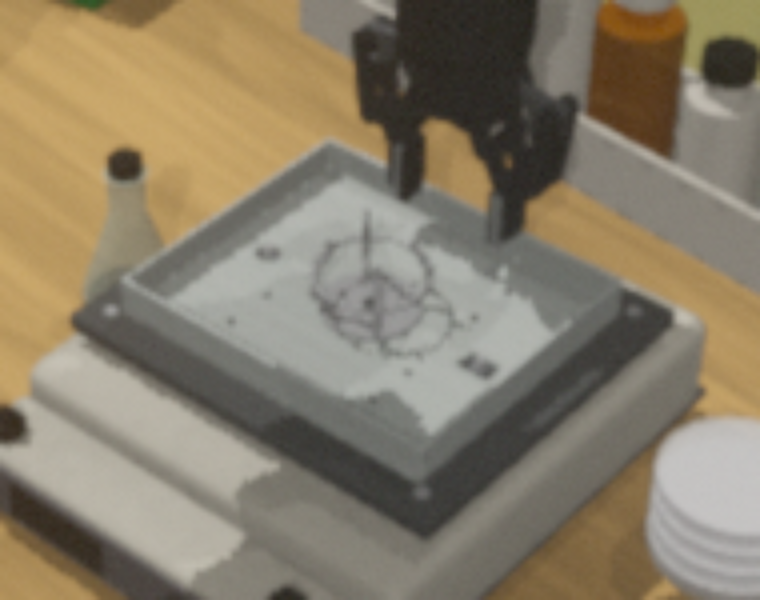

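The rear has dropped and the pins fill the holes at (268,254) and (477,367). I'll back off and check.

Call:
{"op": "apply_moves", "data": {"commands": [{"travel": [-0.006, 0, 0], "twist": [0, 0, 0], "claw": 0.06}, {"travel": [-0.01, 0, 0], "twist": [0, 0, 0], "claw": 0.06}, {"travel": [-0.01, 0, -0.03], "twist": [0, 0, 0], "claw": 0.06}, {"travel": [-0.01, 0, -0.07], "twist": [0, 0, 0], "claw": 0.06}, {"travel": [-0.01, 0, -0.11], "twist": [0, 0, 0], "claw": 0.06}, {"travel": [-0.01, 0.0, -0.13], "twist": [0, 0, 0], "claw": 0.06}, {"travel": [-0.01, -0.05, -0.13], "twist": [0, 0, 0], "claw": 0.06}, {"travel": [-0.01, -0.1, -0.13], "twist": [0, 0, 0], "claw": 0.06}, {"travel": [-0.01, -0.15, -0.13], "twist": [0, 0, 0], "claw": 0.06}, {"travel": [-0.01, -0.2, -0.13], "twist": [0, 0, 0], "claw": 0.06}]}}

```text
clock: 17.0
position: [0.6133, 0.0811, 0.2474]
tool_rot: [-3.141, -0.0, 0.12]
force: [1.6, -0.1, -0.6]
grip_width: 0.06
```

Call:
{"op": "apply_moves", "data": {"commands": [{"travel": [0, -0.1, 0], "twist": [0, 0, 0], "claw": 0.06}, {"travel": [0, -0.2, 0], "twist": [0, 0, 0], "claw": 0.06}, {"travel": [0, -0.2, 0], "twist": [0, 0, 0], "claw": 0.06}, {"travel": [0, -0.2, 0], "twist": [0, 0, 0], "claw": 0.06}, {"travel": [0, -0.2, 0], "twist": [0, 0, 0], "claw": 0.06}]}}

```text
clock: 17.5
position: [0.588, 0.2855, 0.2462]
tool_rot: [-3.14, 0.001, 0.13]
force: [0.1, 0.6, -0.5]
grip_width: 0.0606
```

```bash
python3 mv.py .076 0 .117 0; python3 - <<'E'
from workcell import bot
from meas import *
for n in("side","top"):
    f=bot.grab_frame(n);pickle.dump(f,open(f"pics/{n}14.pkl","wb"));f=f["frame"]; cv2.imwrite(f"pics/{n}14.png",cv2.resize(f[180:330,270:460] if n=="side" else f[160:310,280:470],None,fx=4,fy=4))
E
```

```text
t 17.5 sh [0.0621 0.4077 0.2462] F [ 0.1  0.6 -0.5] w 0.0606
travel [0.0106, 0.4081, 0.1283] twist [-0.11, 0.07, 0.49]
```

View pics/side14.png

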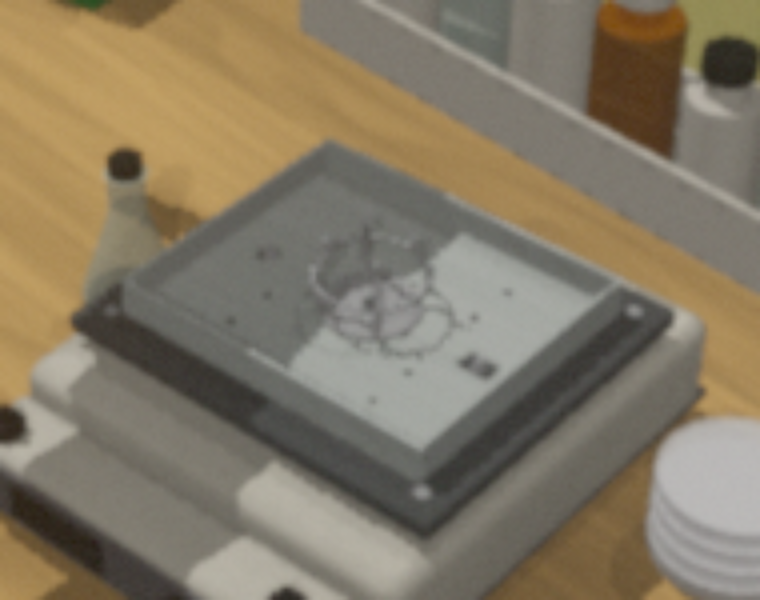

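View pics/top14.png

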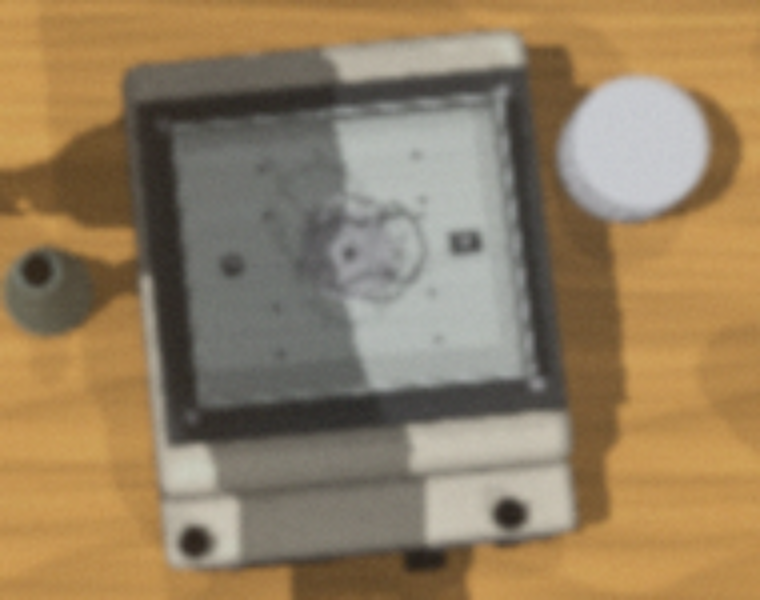

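Both views show the pins inside the holes: top (232,264) and (466,242), side (268,253) and (478,366). The carriage margin is even all round. I'll check height and level numerically.

```bash
python3 - <<'E'
from meas import *
T=pickle.load(open("pics/top14.pkl","rb"));S=pickle.load(open("pics/side14.pkl","rb"))
tz=lambda p:z(p,4,(280,160));sz=lambda p:z(p,4,(270,180))
for n,a,b in(("holeL",(232,264),(268,253)),("holeR",(466,242),(478,366)),
  ("b1",(417,155),(508,292)),("b2",(439,339),(373,400)),("b3",(265,168),None),("b4",(281,354),(231,321)),("b5",(277,309),(267,295)),("b6",(433,293),(409,373))):
    s=sh(onz(T,*tz(a),.102)); print(n,s.round(1),end=" ")
    if b: p,e=tri(T,tz(a),S,sz(b));print("tri z",round(p[2],4),"err",round(e,4),"side@.102",sh(onz(S,*sz(b),.102)).round(1))
    else: print()
# predicted home rim top corners (outer) z=.122 vs pictures
for x,y in((.09,.105),(.09,-.105),(-.09,-.105),(-.09,.105)):
    w=np.array([C[0]+np.cos(Y)*x-np.sin(Y)*y,C[1]+np.sin(Y)*x+np.cos(Y)*y,.122])
    print((x,y),"side",((proj(S,w)+.5-(270,180))*4).round(0),"top",((proj(T,w)+.5-(280,160))*4).round(0))
E
python3 - <<'E'
import cv2
f=cv2.imread("pics/side14.png");cv2.imwrite("pics/side14b.png",cv2.resize(f[100:500,60:700],(800,500)))
import pickle
F=pickle.load(open("pics/side14.pkl","rb"))["frame"];cv2.imwrite("pics/side14c.png",cv2.resize(F[205:310,285:445],(800,525),interpolation=cv2.INTER_CUBIC))
E
```

```text
holeL [ 0.3 75.4] tri z 0.1018 err 0.0006 side@.102 [-0.3 75.6]
holeR [ -0.7 -74.5] tri z 0.1014 err 0.0003 side@.102 [ -1.4 -74.7]
b1 [ 58.7 -50. ] tri z 0.103 err 0.0008 side@.102 [ 60.1 -49.7]
b2 [-60.8 -50.1] tri z 0.1034 err 0.0004 side@.102 [-59.4 -49.2]
b3 [60.1 47.9] 
b4 [-60.2  50.5] tri z 0.1027 err 0.0 side@.102 [-59.7  51.1]
b5 [-31.4  50. ] tri z 0.1036 err 0.0007 side@.102 [-29.6  51. ]
b6 [-31.2 -49.7] tri z 0.1023 err 0.0011 side@.102 [-30.  -50.2]
(0.09, 0.105) side [330. 137.] top [172. 125.]
(0.09, -0.105) side [625. 279.] top [502.  92.]
(-0.09, -0.105) side [423. 450.] top [537. 373.]
(-0.09, 0.105) side [122. 280.] top [201. 407.]
```

View pics/side14c.png

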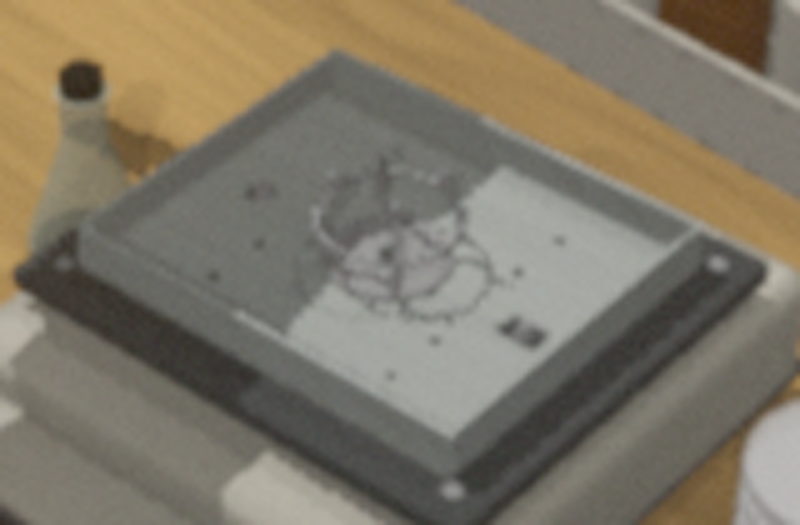

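```bash
python3 -c "
from workcell import bot
print(bot.observe()['clock'],bot.observe()['force']);print(bot.job_done())"
```

```text
17.6 [-0.61352328 -1.55416811 -0.04036572]
the job is handed in; nothing more can be done
None
```

The tray is home on both pins and the job is handed in at 17.6 s. I only pushed on the inside of the rim with spread fingertips: first toward −y, then back, then +y, then back again until it dropped. The force readings I saw stayed below about 5 N. I did not grip, lift or carry the tray.

**First attempt at the backward push:** straightening the tray shifted it about 4 mm toward −y. I saw this in the images before the holes reached the pins and corrected it with the +y push.

**Last checks from both cameras, with the arm clear:**

| Check | Measured (shaker frame) | Needed |
|---|---|---|
| Round hole | x +0.3 / −0.3 mm, y +75.4 / +75.6 mm | x 0, y +75 mm, within 4 mm |
| Slot, front to back | −0.7 / −1.4 mm | within 4 mm |
| Floor upper face, seven points | 101.4 to 103.6 mm above the bench | 102 mm when flat |

- **Level:** the floor heights show no clear tilt front to back. The camera calibration (about 2 mm) limits how well I can confirm the 0.015 rad limit.
- **Bystanders:** the flask, dishes and thumbscrews look unmoved. I did not re-check the bottle and beaker in the last images, but no move passed low near them.
- **Robot:** it was clear of everything when I handed in. No verdict was reported.

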